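Guard a grinding wheel while it rocks on the balancing ways

ROBOT

A 6-joint arm with a two-finger parallel gripper is mounted at the origin on the work surface. World frame = base frame: x ahead of the robot, y to its left, z up, the work surface at z = 0. Lengths are in mm, angles in rad, forces in N, time in s.
With the tool pointing down it reaches from about 350 to 975 mm from the base axis. Payload 4.9 kg.
Tool frame: the origin (TCP) lies between the finger pads, 19 mm behind the fingertips; this is the grasp point; z points along the fingers, y is the direction in which the jaws open and shut (so a half turn about z gives the same grasp; the last joint's range is limited). The gripper opens to 85 mm and grips with 20 to 120 N. Pads are 22 mm wide; open, the fingers measure 114 mm over their backs; the gripper's body (76 mm by 85 mm) begins 54 mm behind the grasp point. The pads swing forward as they close: fully open they stand 13 mm farther back than shut.
Start: joints at [0.983, 0.053, 1.613, -0, 1.476, -0.119], TCP at [282.372, 557.555, 250.004] pointing down, gripper open.
Joint ranges: [-3.01, 3.01], [-1.01, 2.22], [0.06, 2.58], [-1.02, 4.17], [0.09, 2.62], [-3.14, 3.14]. Speed limits (rad/s): [2.57, 2.57, 3.14, 3.14, 3.14, 3.14].

INTERFACE

Orientations are given as a unit quaternion [x, y, z, w].
In Python, from workcell import manip, effector, kin, readout, optics, order gives the robot as it stands. The module is installed in compiled form; this text tells all that it offers. Calls block until the motion is done:
- manip.move_ptp(position, orientation): joint-space move of the TCP to a pose.
- manip.move_l(position, rot=None, speed=150, contact_N=None): straight line of the TCP; rot=None keeps the orientation; speed is the mean speed in mm/s. With contact_N (N) it stops when the force on the tool has changed by that much, and returns True; else False.
- manip.movej(angles): joint-space move.
- effector.gripper_to(opening, grasp_force=None): finger opening in mm; grasp_force is the grip in N (None keeps the last); returns when the fingers have stopped.
- manip.sleep(seconds).
- kin.inverse_kinematics(position, orientation): joint angles nearest the present ones, or None.
- readout.observe(): the state.
- optics.snapshot(name): name is "scene" or "top"; returns (picture, depth): 400x640x3 uint8, blue, green, red; 400x640 float32, mm along the optical axis (not along the pixel's ray), 0 where there is no reading.
- optics.camera_info(name): a dict with "vertical_fov" (degrees; the focal length in pixels is half the picture's height over the tangent of half this angle, whatever the lens; pixels are square), "cx", "cy" (the principal point, pixels), "origin" and "rotation" of the camera in the world. Camera axes: x right, y down, z forward; pixel columns grow to the right and rows downward; lengths in mm; the calibration is good to about 2 mm. A picture is of the moment at which its call begins. camera_info takes no time and is no camera call.
A pose or a line that the arm cannot do raises manip.MotionError and nothing moves.
- order.job_done(): hands the job in, once; it reports no verdict.
The state is a dict: "t": time; "joints": joint angles; "dq": joint speeds; "effort": joint torques, N m; "tool_pos": TCP position; "tool_rot": TCP orientation; "ft_force": force on the tool from outside, world axes, zero at the start; "torque": the same for the moment, N m; "gripper_width": finger opening in mm.
Only numpy, scipy, OpenCV 4.12 (cv2) and the standard library are available. Lean on these libraries where they do the work, as an engineer would, in place of code of your own. Each camera call takes 0.05 s, during which the arm holds its last target. There are 200 camera calls.

TASK

The grinding wheel on the balancing stand is to be rocked to see that it runs freely: straddle the arbor end on the robot's side from above with the open fingers, roll the wheel about a third of a turn to one side (either will do), well short of the end stops, and let it go. Let it roll to and fro by itself and guard it all the while, keeping the shaft midway between the fingers and moving with it without touching it, so that it could be caught at any moment. When it has settled to a standstill, stay a second, then lift the gripper well clear and finish; leave the things around the stand alone.

Things in the scene. Friction and masses are not known exactly. Their poses are not given: they have to be found in the camera images.
- stand: Green balancing stand, fixed: base plate 170 x 300 x 14 mm, pillars, and two level steel ways (bars 12 mm wide, 256 mm long) along its y at x = -50 and +50 mm, tops 105 mm above the bench; rubber stop pins at their ends rise 20 mm above them. Origin: centre of its underside, on the bench; x away from the robot (yaw varies), y along the ways, z up.
- arbor_end (a point): Point on the axis of the arbor's brass end spigot on the robot's side (24 mm diameter, 60 mm long, 32 mm of it towards the ways), 97 mm from the wheel's middle, 130 mm above the bench. Travels with the arbor; axes always as the stand's. Guarding here: TCP within 15 mm along the stand's y, 25 mm along x, 20 mm in height; straddle from above, a finger on either side along y.
- arbor (a joint): Arbor position along the stand's +y in m, 0 at the start (heavy side down), stops at -0.080 and 0.080. Rolls without slip on 25 mm radius: wheel angle = value / 0.025. Left free, acceleration is about -0.108 m/s2 x sin(value / 0.025), -30 to +45 % by hidden masses (3 s a small swing, wide ones slower), and 0.007 m/s2 of drag: dies out in some 18 s. 1.6 N holds it a quarter turn off.
- wheel: Blue-grey grinding wheel, 200 mm diameter, 25 mm thick, dark flanges of 106 mm, on an arbor with 50 mm steel journals lying on the ways and a brass spigot at either end; 2.2 kg. Origin: wheel centre on the arbor axis, 130 mm up; x along the arbor away from the robot. Top 230 mm up. Chalk stroke on the light side (up at first); two 50 g brass balance weights on the heavy side, 45 mm off the axis.
- multimeter: Yellow multimeter lying on its back, 150 x 78 x 36 mm; origin centre of underside. Leave it alone.
- tin: Shallow round metal tin, 84 mm across, 28 mm high; origin centre of underside. Leave it alone.
- screwdriver: Screwdriver with a black handle lying on the bench, along its own x; origin underneath it. Leave it alone.
- wood_block: Dark wooden block 85 x 170 x 32 mm; origin centre of underside. Leave it alone.

How it is judged:
By the outcome, as a careful person would: the job done as asked, in the order asked, and still so for the second after the job is handed in, with the robot touching nothing.
It also fails if it takes over 72 s, if anything falls off the work surface, if the arm or the gripper's body presses on something with over 40 N, if the wrist force passes 120 N, or if a joint passes its speed limit or range.

## Working session

There is one attempt and no reset: what is moved stays moved. The work goes in short steps, each a Python script; the robot and the scene stay as the last script left them, time stands still between calls to the robot, and variables do not carry over. Pictures are saved under pics/ and viewed, about 8 in all and at most 12, crops included, and the job is handed in when it is done.

```bash
mkdir -p pics; ls; python3 - <<'E'
from workcell import manip, effector, kin, readout, optics, order
import cv2,numpy as np
for n in("scene","top"):
    p,d=optics.snapshot(n); cv2.imwrite(f"pics/{n}0.png",p); np.save(f"{n}0.npy",d)
    print(n,optics.camera_info(n))
s=readout.observe(); print(s)
E
```

```text
pics
scene {'vertical_fov': 50.81419951137611, 'cx': 316.29071970133833, 'cy': 198.30911070370237, 'origin': array([1151.10877084, -142.91425985, 1197.96311848]), 'rotation': array([ 0.75098569,  0.60539429, -0.15976354, -0.20974714])}
top {'vertical_fov': 56.534561325187966, 'cx': 314.4429236982066, 'cy': 196.58290567867053, 'origin': array([ 351.36291889,    5.80135742, 1156.58650054]), 'rotation': array([-0.69536513,  0.71358553, -0.05805556,  0.06239053])}
{'t': 0.1, 'joints': array([ 9.83015371e-01,  5.33180330e-02,  1.61419481e+00,  9.40991550e-06,
        1.47600681e+00, -1.19012060e-01]), 'dq': array([ 0.00068825,  0.00086574, -0.00225899,  0.00066818, -0.00153092,
       -0.00198039]), 'effort': array([ 6.44641887e-05, -3.94903708e+01, -3.71362925e+01, -1.29675736e-04,
        3.90005283e-03, -2.22683951e-05]), 'tool_pos': array([282.0670255 , 557.11864376, 248.84630273]), 'tool_rot': array([ 2.32244638e-01,  9.72656928e-01, -9.02333193e-04, -3.37846694e-04]), 'ft_force': array([0.05016102, 1.41019217, 0.19340111]), 'torque': array([-0.05883211, -0.06267507, -0.01531842]), 'gripper_width': 85.18842329867162}
```

View pics/scene0.png

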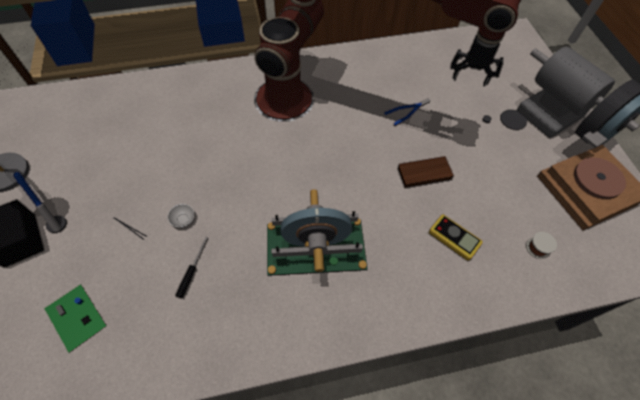

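View pics/top0.png

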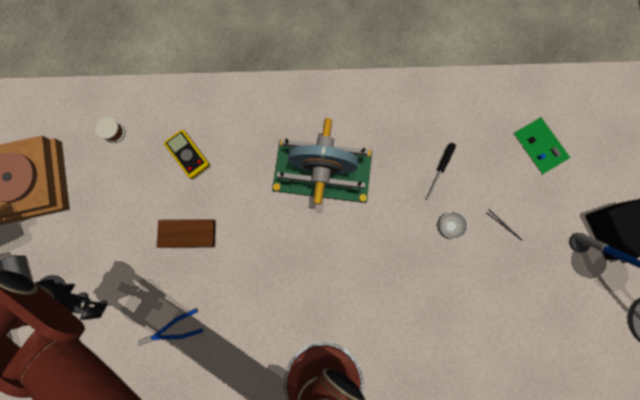

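The scene view shows the stand at about (316,245), with the far spigot at about (319,258). In the top view the robot-side spigot is at about (319,192) and the far spigot at (328,127). Everything else is well away from the stand. Next I'll locate the arbor by colour and depth.

```bash
cat > h.py <<'E'
from workcell import manip, effector, kin, readout, optics, order
import cv2,numpy as np
from scipy.spatial.transform import Rotation as R
I={}
for n in("scene","top"):
    c=optics.camera_info(n); I[n]=(200/np.tan(np.radians(c["vertical_fov"]/2)),c["cx"],c["cy"],np.array(c["origin"]),R.from_quat(c["rotation"]))
def pts(n,u,v,d):
    f,cx,cy,o,r=I[n]; return o+r.apply(np.c_[(u-cx)/f*d,(v-cy)/f*d,d])
def proj(n,P):
    f,cx,cy,o,r=I[n]; q=r.inv().apply(np.atleast_2d(P)-o); return np.c_[cx+f*q[:,0]/q[:,2],cy+f*q[:,1]/q[:,2]]
def brass(p):
    h=cv2.cvtColor(p,cv2.COLOR_BGR2HSV); return (h[...,0]>=12)&(h[...,0]<=28)&(h[...,1]>120)&(h[...,2]>90)
E
python3 - <<'E'
from h import *
for n,(a,b,c,e) in {"scene":(255,380,180,280),"top":(265,385,110,215)}.items():
    p=cv2.imread(f"pics/{n}0.png"); d=np.load(f"{n}0.npy")
    m=brass(p); v,u=np.nonzero(m); k=(u>a)&(u<b)&(v>c)&(v<e)&(d[v,u]>0); u,v=u[k],v[k]
    P=pts(n,u,v,d[v,u]); k=(P[:,2]>122)&(P[:,2]<155); S=P[k]; c0=S[:,:2].mean(0)
    w=np.linalg.svd(S[:,:2]-c0)[2][0]; w*=np.sign(w[0])
    t=(S[:,:2]-c0)@w
    print(n,k.sum(),c0,"yaw",np.degrees(np.arctan2(w[1],w[0])))
    for sel in (t<0,t>0):
        q=S[sel]; print(" ",sel.sum(),q.mean(0),q.min(0),q.max(0),"uv",u[k][sel].min(),u[k][sel].max(),v[k][sel].min(),v[k][sel].max(), "t",t[sel].min(),t[sel].max())
    L=P[(P[:,2]<60)]; print(" low brass",len(L))
    # green plate
    h=cv2.cvtColor(p,cv2.COLOR_BGR2HSV); g=(h[...,0]>45)&(h[...,0]<90)&(h[...,1]>90); v,u=np.nonzero(g&(d>0)); k=(u>a-5)&(u<b)&(v>c)&(v<e+5)
    G=pts(n,u[k],v[k],d[v[k],u[k]]); G=G[(G[:,2]>5)&(G[:,2]<24)]
    print(" green",len(G),cv2.minAreaRect(G[:,:2].astype(np.float32)))
    cv2.imwrite(f"pics/{n}c.png",cv2.resize(p[c:e+5,a-5:b],None,fx=5,fy=5,interpolation=cv2.INTER_CUBIC))
E
```

```text
scene 248 [665.27699162 -19.58561191] yaw -8.694206194103606
  83 [ 5.37979662e+02 -1.60262500e-01  1.41461731e+02] [514.13985717 -10.76912502 134.15616286] [561.13526925  11.00776628 146.52965513] uv 311 317 190 203 t -152.38662059108802 -105.73535933545051
  165 [729.31140568 -29.35715131 140.69232574] [698.09521897 -42.94871752 131.46229512] [759.13103166 -14.91771548 146.65881041] uv 314 322 248 269 t 32.48910881222614 94.91057298845958
 low brass 131
 green 1542 ((646.589111328125, -16.863525390625), (289.7188415527344, 146.1219940185547), 80.69023132324219)
top 301 [616.19913857 -13.6572933 ] yaw -8.739290610570324
  177 [537.89597529  -1.65921988 140.24181253] [508.37079176 -15.04485465 130.21592235] [568.45910212  11.45757602 146.44290296] uv 314 323 182 203 t -108.55529465034755 -48.24197526106034
  124 [727.97058937 -30.78357552 140.93736107] [702.21619201 -43.47826768 132.506289  ] [754.95951528 -16.4590095  147.45359835] uv 322 331 118 135 t 86.6831929371968 140.38301923972315
 low brass 127
 green 1587 ((621.6986083984375, -14.07806396484375), (291.1585693359375, 145.77171325683594), 81.48400115966797)
```

View pics/scenec.png

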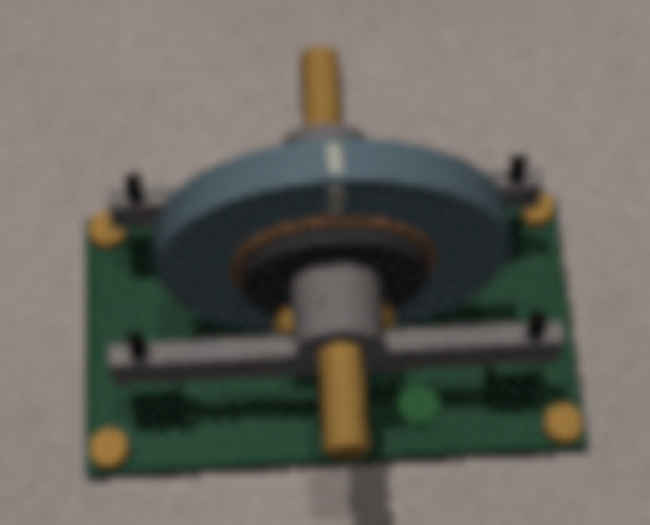

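The crop shows the far spigot clear of any other brass at rows 248–269 and columns 314–322, so I can track it there. The stand's yaw is about -8.7°, and both cameras agree. I'll move above the arbor end and test how short moves are timed.

```bash
cat >> h.py <<'E'
yaw=np.radians(-8.72); X=np.array([np.cos(yaw),np.sin(yaw),0]); Y=np.array([-np.sin(yaw),np.cos(yaw),0])
AE=np.array([536.7,-1.0,130.])
BASE=AE-6*X; BASE[2]=120
ROT=min((R.from_matrix(np.c_[np.cross(s*Y,[0,0,-1]),s*Y,[0,0,-1]]) for s in(1,-1)),key=lambda r:abs(r.as_matrix()[1,1]*0+ (kin.inverse_kinematics(BASE+[0,0,110],r.as_quat()) if kin.inverse_kinematics(BASE+[0,0,110],r.as_quat()) is not None else [9]*6)[5])).as_quat()
E
python3 - <<'E'
from h import *
print(ROT,kin.inverse_kinematics(BASE+[0,0,110],ROT),kin.inverse_kinematics(BASE,ROT))
T=lambda:readout.observe()["t"]
def rep(k):
    s=readout.observe(); print(k,round(s["t"],3),s["tool_pos"].round(1),s["ft_force"].round(1),np.abs(s["dq"]).max().round(3))
rep(0); manip.move_ptp(BASE+[0,0,110],ROT); rep("ptp")
P=BASE+[0,0,110]
for d,v in((20,100),(10,100),(20,100),(21,3)):
    manip.move_l(P+d*Y,speed=v); rep((d,v))
manip.move_l(P,speed=150); rep("back")
for n in("scene","top"): cv2.imwrite(f"pics/{n}1.png",optics.snapshot(n)[0])
a=cv2.imread("pics/scene1.png")[150:300,230:420]; b=cv2.imread("pics/top1.png")[90:240,230:420]
cv2.imwrite("pics/c1.png",cv2.resize(np.hstack([a,b]),None,fx=2.1,fy=2.1,interpolation=cv2.INTER_CUBIC))
E
```

```text
[0.07602294 0.99710607 0.         0.        ] [-1.40426719e-01 -1.61320491e-01  1.85218311e+00 -4.44089210e-16
  1.45073004e+00 -1.55903033e+00] [-1.40426719e-01 -5.42835527e-02  1.94558272e+00 -4.44089210e-16
  1.25029348e+00 -1.55903033e+00]
0 0.1 [282.1 557.1 248.8] [0.1 1.4 0.2] 0.002
ptp 2.283 [5.308e+02 5.000e-01 2.301e+02] [-0.2  0.5  1.2] 0.007
(20, 100) 2.633 [533.8  20.5 230. ] [ 0.1 -0.3  0.4] 0.014
(10, 100) 2.883 [532.2   9.3 230. ] [-0.  -0.1 -0.5] 0.006
(20, 100) 3.133 [533.8  20.  230. ] [ 0.3 -0.1  0.1] 0.005
(21, 3) 3.617 [533.9  20.6 230. ] [-0.3  0.1 -0.8] 0.002
back 3.908 [ 5.308e+02 -5.000e-01  2.300e+02] [-0.   0.9  0.4] 0.013
```

View pics/c1.png

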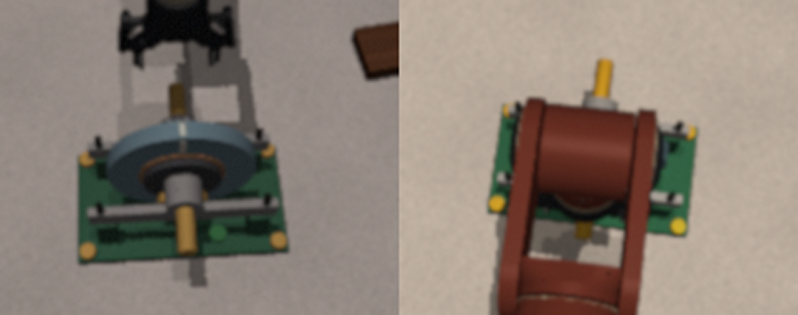

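The scene view (left) shows the fingers behind the wheel, lined up with the spigot, and the far spigot fully visible. In the top view the wrist hides the near spigot. Each `move_l` takes d/v + 0.15 s, so one smooth move per half swing should follow best. Now I'll descend and roll the wheel.

```bash
cat >> h.py <<'E'
def axisq(p):
    m=brass(p); m[:251]=0; m[269:]=0; m[:,:285]=0; m[:,351:]=0
    v,u=np.nonzero(m)
    P=pts("scene",u,v,np.ones(len(u))); o=I["scene"][3]; d=P-o
    W=o+d*((138-o[2])/d[:,2])[:,None]
    yy=(W-AE)@Y
    rows=np.array([yy[v==r].mean() for r in np.unique(v)])
    return np.median(rows),len(u)
Z0=axisq(cv2.imread("pics/scene0.png"))[0]
def meas(save=None):
    t=readout.observe()["t"]; p,_=optics.snapshot("scene")
    if save: cv2.imwrite(save,p)
    q,n=axisq(p); return t,q-Z0,n
def rep(k):
    s=readout.observe(); print(k,round(s["t"],3),"tcp x,y,z stand:",((s["tool_pos"]-AE)@np.c_[X,Y,[0,0,1]]).round(1),"F",s["ft_force"].round(1),flush=True)
E
python3 - <<'E'
from h import *
print(Z0,[meas() for _ in range(2)])
print(manip.move_l(BASE,speed=80,contact_N=10)); rep("down"); print(meas())
manip.move_l(BASE+27*Y,speed=80); rep("near"); print(meas())
manip.move_l(BASE+50*Y,speed=18); rep("20?"); print(meas())
manip.move_l(BASE+80.5*Y,speed=20); rep("pushed"); print(meas())
manip.sleep(0.3); rep("hold"); print(meas("pics/s2.png"))
a=cv2.imread("pics/s2.png")[150:300,230:420]; cv2.imwrite("pics/c2.png",cv2.resize(a,None,fx=3,fy=3,interpolation=cv2.INTER_CUBIC))
E
```

```text
1.2900949995930544 [(4.0083, np.float64(-0.17449447451707045), 144), (4.0583, np.float64(-0.17449447451707045), 144)]
False
down 5.633 tcp x,y,z stand: [-5.5  0.  -9.3] F [-0.8 -1.2 -0. ]
(5.6333, np.float64(-0.17449447451707045), 144)
near 6.167 tcp x,y,z stand: [ -6.1  27.6 -10.1] F [-0.5 -0.8 -0.7]
(6.1667, np.float64(-0.17449447451707045), 144)
20? 7.642 tcp x,y,z stand: [ -6.1  50.1 -10.1] F [-0.7  0.4  0.2]
(7.6417, np.float64(29.1129853711292), 144)
pushed 9.367 tcp x,y,z stand: [ -6.   80.5 -10. ] F [ 0.1  0.1 -0.2]
(9.3667, np.float64(62.13470965591199), 139)
hold 9.717 tcp x,y,z stand: [ -6.   80.5 -10. ] F [ 0.2 -0.9 -0.1]
(9.7167, np.float64(60.52512970052434), 141)
```

View pics/c2.png

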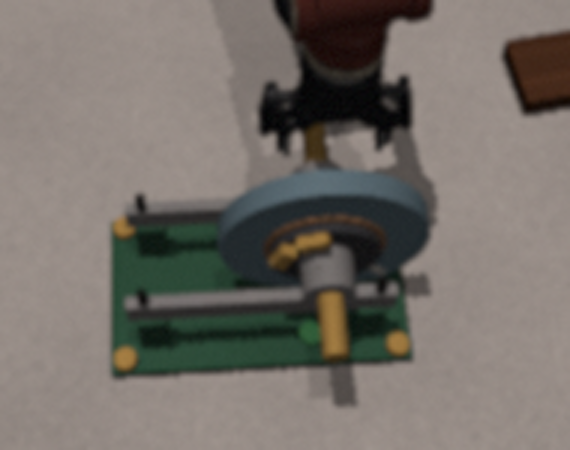

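The picture shows the wheel rolled to the right, well short of the pins. The far spigot is at about (341,258) and the weights have moved to the upper left. The reading of 60.5 mm, now falling, is further than the finger's reach, so the wheel may have coasted ahead. I'll watch it settle against the finger.

```bash
python3 - <<'E'
from h import *
for i in range(10):
    manip.sleep(0.1); print(*np.round(meas()[:2],2),readout.observe()["ft_force"].round(1)[:2])
E
```

```text
9.87 55.94 [-0.6 -0.1]
10.02 51.47 [ 0.5 -0.7]
10.17 45.68 [-1.2 -3.4]
10.32 44.54 [-0.4 -6.7]
10.47 45.55 [-1.7 -3.1]
10.62 48.25 [0.7 0.3]
10.77 50.45 [0.3 0.6]
10.92 51.79 [ 0.5 -0. ]
11.07 50.19 [-0.   0.7]
11.22 46.93 [-0.1 -3.2]
```

It coasted and is now bouncing gently to rest on the finger. I'll let it settle, then nudge it slowly to about 51 mm.

```bash
python3 - <<'E'
from h import *
for i in range(6):
    manip.sleep(0.15); print(*np.round(meas()[:2],2),readout.observe()["ft_force"].round(1)[:2])
manip.move_l(BASE+85*Y,speed=5); rep("nudge")
for i in range(8):
    manip.sleep(0.1); print(*np.round(meas()[:2],2),readout.observe()["ft_force"].round(1)[:2])
E
```

```text
11.42 45.51 [ 0.3 -4.7]
11.62 46.74 [-1.6 -1.7]
11.82 48.25 [ 0.3 -0.4]
12.02 48.02 [-0.3 -0.8]
12.22 47.22 [ 0.2 -1.9]
12.42 46.77 [-0.3 -2.1]
nudge 13.517 tcp x,y,z stand: [-5.8 85.2 -9.9] F [ 0.7 -0.8  0.5]
13.62 52.31 [ 1.1 -2. ]
13.77 51.79 [ 1.8 -2.7]
13.92 51.47 [-0.  -2.6]
14.07 51.47 [ 1.  -0.9]
14.22 51.66 [ 0.8 -1.5]
14.37 51.79 [ 1.5 -1.3]
14.52 51.79 [ 1.6 -2.2]
14.67 51.66 [ 1.3 -2.3]
```

It's resting on the finger at 51.6 mm, which is 118°. Now I'll release it, retreat, fit the model and guard through the first half swing.

```bash
cat > sw.py <<'E'
from h import *
import json
from scipy.optimize import least_squares
BIAS=1.0; DT=0.005
def sim(p,t1):           # p: k, drag, eq, q0, release delay ; mm
    k,c,eq,q0,td=p; n=int(t1/DT)+2; q=q0; v=0.; out=np.empty(n)
    for i in range(n):
        out[i]=q
        if i*DT<td: continue
        f=-k*np.sin((q-eq)/25)
        if v==0 and abs(f)<=c: continue
        s=np.sign(v) if v else np.sign(f)
        vn=v+(f-c*s)*DT
        if v*vn<0: vn=0.
        v=vn; q+=v*DT
    return out
def fit(D,p0,free):
    t=np.array([d[0] for d in D]); y=np.array([d[1] for d in D]); g=None
    pri=np.array([108,7,0,p0[3],0.03]); sg=np.array([35,2,1.,.3,.03])
    def full(z): p=np.array(p0,float); p[free]=z; return p
    def res(z):
        p=full(z); o=sim(p,t.max()+.1)
        return np.r_[(np.interp(t,np.arange(len(o))*DT,o)-y)/.5,((p-pri)/sg)[free]]
    r=least_squares(res,np.array(p0,float)[free],diff_step=1e-3,x_scale=sg[free],loss="soft_l1")
    p=full(r.x); print("fit",p.round(3),"res mm",(res(r.x)[:len(t)]*.5)[-6:].round(2)); return p
def prof(s): s=np.clip(s,0,1); return .5*(3*s**2-2*s**3)+.5*(10*s**3-15*s**4+6*s**5)
def plan(p,tn,a0):
    o=sim(p,tn+4); g=np.arange(len(o))*DT; k=g>=tn; tt=g[k]-tn; q=o[k]
    dq=np.diff(q); j=0
    s0=np.sign(dq[np.argmax(np.abs(dq)[:int(.6/DT)])]) 
    idx=np.nonzero((dq*s0<=0)&(tt[:-1]>.5))[0]; tt_turn=tt[idx[0]] if len(idx) else 2
    qe=q[int(tt_turn/DT)]; best=None
    for w in np.arange(0,.61,.05):
        for T in np.arange(max(.3,tt_turn-w-.5),max(.4,tt_turn-w+.2),.05):
            h=tt<w+T+.35
            for e in np.linspace(-6,6,13):
                m=np.abs(a0+(qe-e*s0-a0)*prof((tt[h]-w)/T)-q[h]); c=m.max()+.3*m.mean()
                if best is None or c<best[0]: best=(c,m.max(),w,T,qe-e*s0)
    return best
def arm(): return (readout.observe()["tool_pos"]-AE)@Y-BIAS
def half(S):
    D=S["D"]; t0=S["t0"]
    S["p"]=list(fit(D,S["p"],np.array([0,1,2,4] if len(D)>8 else [0,4])))
    tn=readout.observe()["t"]-t0; a0=arm(); c,m,w,T,e=plan(S["p"],tn,a0)
    print(f"t={tn+t0:.2f} arm {a0:.1f} -> {e:.1f} wait {w:.2f} T {T:.2f} maxerr {m:.1f}",flush=True)
    if w>0: manip.sleep(w)
    if abs(e-a0)>.5: manip.move_l(BASE+(e+BIAS)*Y,speed=abs(e-a0)/T)
    else: manip.sleep(T)
    a=arm()
    for _ in range(2):
        t,q,n=meas(); D.append((t-t0,q)); 
        print(f"   t={t:.2f} q {q:.1f} arm {a:.1f} err {a-q:.1f} px {n}")
    json.dump(S,open("S.json","w"))
E
python3 - <<'E'
from sw import *
q0=np.mean([meas()[1] for _ in range(2)]); t0=readout.observe()["t"]
manip.move_l(BASE+(41+BIAS)*Y,speed=150); D=[]
for _ in range(3):
    t,q,n=meas(); D.append((t-t0,q)); print(round(t-t0,3),round(q,2),n)
S=dict(D=D,t0=t0,p=[108,7,0,q0,.03]); print("q0",q0); rep("")
half(S)
E
```

```text
0.433 42.35 142
0.483 40.16 143
0.533 38.93 143
q0 51.721427781316294
 15.4 tcp x,y,z stand: [ -6.1  42.7 -10. ] F [-0.  -0.2  0.4]
fit [1.26345e+02 7.00000e+00 0.00000e+00 5.17210e+01 3.00000e-02] res mm [ 0.56  0.38 -1.06]
t=15.40 arm 41.7 -> -39.9 wait 0.00 T 0.83 maxerr 12.3
   t=16.38 q -36.2 arm -39.6 err -3.4 px 148
   t=16.43 q -38.3 arm -39.6 err -1.3 px 146
```

```bash
python3 - <<'E'
from sw import *
S=json.load(open("S.json")); half(S); half(S)
E
```

```text
fit [1.15469e+02 7.00000e+00 0.00000e+00 5.17210e+01 3.00000e-02] res mm [ 1.38  1.43  0.24 -0.16 -0.18]
t=16.48 arm -39.4 -> -42.0 wait 0.00 T 0.30 maxerr 3.6
   t=16.87 q -43.8 arm -42.0 err 1.8 px 144
   t=16.92 q -43.3 arm -42.0 err 1.3 px 143
fit [1.15341e+02 7.00000e+00 0.00000e+00 5.17210e+01 3.00000e-02] res mm [ 1.45  0.26 -0.11 -0.14 -1.04 -0.86]
t=16.97 arm -42.0 -> 37.1 wait 0.00 T 1.44 maxerr 3.1
   t=18.56 q 39.5 arm 36.9 err -2.7 px 144
   t=18.61 q 39.5 arm 36.9 err -2.6 px 144
```

```bash
sed -i 's/        if i\*DT<td: continue\n//; s/if i\*DT<td: continue/pass/; s/np.interp(t,np/np.interp(t-p[4],np/; s/g=np.arange(len(o))\*DT; k=/g=np.arange(len(o))*DT+p[4]; k=/' sw.py; python3 - <<'E'
from sw import *
S=json.load(open("S.json"))
for _ in range(3): half(S)
E
```

```text
fit [1.12505e+02 7.28400e+00 2.58000e-01 5.17210e+01 1.00000e-03] res mm [-0.04  0.06 -0.12  0.09  0.03 -0.03]
t=18.66 arm 36.9 -> -32.2 wait 0.05 T 1.47 maxerr 2.2
   t=20.33 q -34.2 arm -32.0 err 2.1 px 144
   t=20.38 q -34.2 arm -32.0 err 2.1 px 144
fit [1.12212e+02 7.22800e+00 2.10000e-01 5.17210e+01 1.00000e-03] res mm [-0.23 -0.02  0.06  0.03 -0.14  0.21]
t=20.43 arm -32.0 -> 28.5 wait 0.00 T 1.41 maxerr 2.2
   t=22.00 q 29.7 arm 28.3 err -1.4 px 142
   t=22.05 q 29.4 arm 28.3 err -1.1 px 145
fit [1.12464e+02 7.37300e+00 1.30000e-01 5.17210e+01 2.00000e-03] res mm [-0.15 -0.2   0.02  0.42  0.24  0.13]
t=22.10 arm 28.3 -> -23.8 wait 0.00 T 1.29 maxerr 2.5
   t=23.55 q -26.4 arm -23.6 err 2.8 px 146
   t=23.60 q -26.1 arm -23.6 err 2.5 px 144
```

The tracking fits to about 0.2 mm and the errors stay under 3 mm. I'll carry on until it settles.

```bash
python3 - <<'E'
from sw import *
S=json.load(open("S.json"))
for _ in range(9):
    half(S)
    if abs(S["D"][-1][1])<5: break
E
```

```text
fit [1.12845e+02 7.31800e+00 1.27000e-01 5.17210e+01 3.00000e-03] res mm [-0.11  0.31  0.39  0.26  0.36  0.24]
t=23.65 arm -23.6 -> 21.5 wait 0.05 T 1.31 maxerr 1.9
   t=25.17 q 22.7 arm 21.3 err -1.4 px 144
   t=25.22 q 21.7 arm 21.3 err -0.4 px 142
fit [1.12965e+02 7.30900e+00 1.17000e-01 5.17210e+01 3.00000e-03] res mm [ 0.4   0.24  0.3   0.2  -0.37  0.32]
t=25.27 arm 21.3 -> -16.6 wait 0.00 T 1.24 maxerr 2.1
   t=26.67 q -19.6 arm -16.5 err 3.1 px 142
   t=26.72 q -19.3 arm -16.5 err 2.8 px 141
fit [1.12917e+02 7.27700e+00 1.14000e-01 5.17210e+01 3.00000e-03] res mm [ 0.21  0.09 -0.26  0.44  0.9   0.66]
t=26.77 arm -16.5 -> 14.5 wait 0.00 T 1.37 maxerr 1.9
   t=28.30 q 15.5 arm 14.4 err -1.1 px 145
   t=28.35 q 14.7 arm 14.4 err -0.3 px 142
fit [1.12928e+02 7.26700e+00 1.12000e-01 5.17210e+01 3.00000e-03] res mm [-0.23  0.48  0.86  0.62 -0.32  0.14]
t=28.40 arm 14.4 -> -10.9 wait 0.00 T 1.10 maxerr 1.9
   t=29.66 q -12.9 arm -10.8 err 2.1 px 146
   t=29.71 q -12.8 arm -10.8 err 2.0 px 144
fit [1.13086e+02 7.23000e+00 1.07000e-01 5.17210e+01 3.00000e-03] res mm [ 0.69  0.45 -0.15  0.3   0.84  0.74]
t=29.76 arm -10.8 -> 8.0 wait 0.00 T 1.39 maxerr 1.2
   t=31.31 q 9.5 arm 7.9 err -1.5 px 143
   t=31.36 q 8.6 arm 7.9 err -0.7 px 143
fit [1.13086e+02 7.23000e+00 1.07000e-01 5.17210e+01 3.00000e-03] res mm [-0.15  0.3   0.84  0.74 -0.63 -0.01]
t=31.41 arm 7.9 -> -5.6 wait 0.00 T 1.18 maxerr 0.9
   t=32.75 q -7.0 arm -5.5 err 1.5 px 141
   t=32.80 q -6.5 arm -5.5 err 1.0 px 142
fit [1.13663e+02 7.17600e+00 9.70000e-02 5.17210e+01 3.00000e-03] res mm [ 0.41  0.36 -0.34  0.23  1.04  0.69]
t=32.85 arm -5.5 -> 3.0 wait 0.00 T 1.19 maxerr 0.6
   t=34.20 q 3.7 arm 3.0 err -0.6 px 142
   t=34.25 q 3.5 arm 3.0 err -0.4 px 143
```

Only a few millimetres of swing remain, so I'll centre at 0 and watch until it stands still.

```bash
python3 - <<'E'
from sw import *
manip.move_l(BASE+BIAS*Y,speed=5)
h=[]
while readout.observe()["t"]<52:
    t,q,n=meas(); h.append(q); print(f"{t:.2f}:{q:.2f}",end="  ")
    if len(h)>=9 and np.ptp(h[-9:])<.3: break
    manip.sleep(.2)
rep("\nhold")
E
```

```text
35.06:-0.27  35.31:-0.94  35.56:-1.33  35.81:-1.33  36.06:-1.13  36.31:-1.13  36.56:-1.13  36.81:-1.13  37.06:-1.13  37.31:-1.13  37.56:-1.13  
hold 37.608 tcp x,y,z stand: [ -6.   1. -10.] F [-0.3 -0.2 -0.2]
```

It has been still since 36.1 s. I'll stay another second, lift straight up, check and hand in.

```bash
python3 - <<'E'
from sw import *
manip.sleep(1.2); print(meas())
manip.move_l(BASE+BIAS*Y+[0,0,200],speed=120); rep("up"); manip.sleep(.5); print(meas("pics/s3.png"))
cv2.imwrite("pics/c3.png",cv2.imread("pics/s3.png"))
order.job_done()
E
```

```text
(38.8083, np.float64(-1.1331465845251318), 143)
up 40.675 tcp x,y,z stand: [ -6.3   1.  189. ] F [-1.3  0.6  0.3]
(41.175, np.float64(-1.1331465845251318), 144)
the job is handed in; nothing more can be done
```

View pics/s3.png

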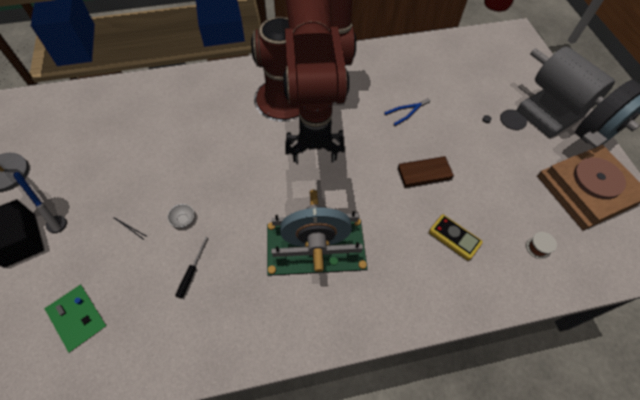

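The job is done and handed in at about 41 s of the 72 s. I rolled the wheel to about +51.7 mm (118°), released it, and guarded it with open fingers through about 13 half swings until it stood still. I then waited more than 2 s and lifted straight up 200 mm.

**Last checks:**
- **Standstill:** the wheel stopped at about -1.1 mm at 36.1 s. The reading was the same before and after the lift.
- **Surroundings:** the final picture shows the gripper well clear, and the multimeter, tin, screwdriver and wood block where they were.

**What went less well:**
- **Roll:** on the first push the wheel coasted ahead of the finger to about 62 mm (142°), still well short of the 80 mm stop. It bounced gently back on the finger, up to about 7 N. I let it settle and nudged it to 118° before releasing.
- **Guarding:** at every camera check near the ends of the swings, the fingers were within about 3.4 mm of mid-shaft. Between checks the position was only predicted by the model. On the first half swing the model predicted a worst gap of about 12 mm, close to the 15 mm limit; after that it was under 4 mm.

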